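# Rinsed tubes onto the drying rack in the same order

### The arm

A 6-joint arm with a two-finger parallel gripper is mounted at the origin on the work surface. World frame = base frame: x ahead of the robot, y to its left, z up, the work surface at z = 0. Lengths are in m, angles in rad, forces in N, time in s.
With the tool pointing down it reaches from about 0.35 to 0.775 m from the base axis. Payload 7.3 kg.
Tool frame: the origin (TCP) lies between the finger pads; the fingertips stand 8 mm ahead of it and the grasp point (between the pads) lies 11 mm behind it; x points along the fingers, z is the direction in which the jaws open and shut, and the axes are right-handed (so a half turn about x gives the same grasp; the last joint's range is limited). The gripper opens to 92 mm and grips with 3 to 60 N. Pads are 19 mm wide; open, the fingers measure 130 mm over their backs; the gripper's body (75 mm by 190 mm) begins 47 mm behind the grasp point.
Start: joints at [-1.426, 0.342, 1.524, -0, 1.275, -0.146], TCP at [0.151, -0.503, 0.235] pointing down, gripper open.
Joint ranges: [-2.53, 2.53], [-0.77, 2.02], [0.04, 2.7], [-1, 4.14], [0.28, 2.66], [-3.11, 3.11]. Speed limits (rad/s): [2.57, 2.57, 3.14, 3.14, 3.14, 3.14].

### API

Orientations are given as a rotation vector (axis times angle).
In Python, from workcell import telemetry, camera, job_done gives the robot as it stands.
- The arm moves only by the shell command python3 -m handwheel 'ROWS'. ROWS is a JSON object of lists of equal length, an entry for each row: "angular": the turn, a rotation vector about the tool's x, y, z in rad, a list of three; "travel": the shift along the tool's x, y, z in mm, a list of three; "gripper": the finger opening in mm, from 0 to 91.8. A call has 1 to 5 rows; each row shifts and turns the commanded pose from where the row before left it, along the tool's axes as they then stand; what a row does not reach is not made up. A row lasts 1/12 s, in which the tool goes at most 41.7 mm and 7.16 degrees, less where a joint would pass 70% of its speed; a pose out of reach is approached as far as the arm can. A call is refused whole if a number of a shift passes 41.7 or a number of a turn 0.125, either way. A call with a gripper value outside its range is refused whole. The fingers move at their own pace and stop on an object; the grip force is fixed at half the most. Time passes only in rows, so rows that do not move let the fingers close. It gives the time, the measured TCP pose, the force and the opening at its end, in the units of the state.
- telemetry.get_state(): the state, without advancing time (a new reading comes with each control period).
- camera(name): name is "scene" or "top" or "wrist"; returns a dict with "color" (420x560x3 uint8, red, green, blue), "fx", "fy", "cx", "cy" (pixels), "dist" ([k1, k2, p1, p2, k3] as OpenCV has them; the pictures are not rectified), "R" (3x3) and "t" (3): a world point X has camera coordinates R X + t; the wrist camera has in their place "mount" (4x4, takes a point from camera to tool coordinates, whose origin is the TCP and whose axes are the tool frame's). Camera axes: x right, y down, z forward; pixel columns grow to the right and rows downward; lengths in m; the calibration is good to about 2 mm. A picture is of the moment at which its call begins: read the wrist's pose just before it. There is no depth.
- job_done(): hands the job in, once; it reports no verdict.
The state is a dict: "time_s": time; "joints": joint angles; "joint_vel": joint speeds; "joint_efforts": joint torques, N m; "eef_pos": TCP position; "eef_rot": TCP orientation; "ft_force": force on the tool from outside, world axes, zero at the start; "torque": the same for the moment, N m; "gripper_width": finger opening in m.
Only numpy, scipy, OpenCV 4.12 (cv2) and the standard library are available. Lean on these libraries where they do the work, as an engineer would, in place of code of your own. Each camera call takes 0.05 s, during which the arm holds its last target. There are 200 camera calls.

### The job

Move the four rinsed steel parts from the blue wash rack to the empty drying rack, one fully down over each post, in the same order counted from the handles: the part nearest the wash rack's handle goes on the post nearest the drying rack's handle, and so on down the row. Keep every part upright, and leave them all standing released and still.

Things in the scene. Friction and masses are not known exactly. Their poses are not given: they have to be found in the camera images.
- short_part: Short plain bright steel tube, outside diameter 45 mm, bore 34 mm, 50 mm tall: the shortest and thickest-walled, with no collar. Open at both ends, about 0.2 kg; stands upright at the start over a post of the wash rack. Origin: centre of its underside, z up along its axis.
- tall_part: Tall plain bright steel tube, outside diameter 40 mm, bore 32 mm, 72 mm tall, with no collar. Open at both ends, about 0.2 kg; stands upright at the start over a post of the wash rack. Origin: centre of its underside, z up along its axis.
- flanged_part: Bright steel tube, outside diameter 40 mm, bore 32 mm, 56 mm tall, with a round flange of 55 mm diameter, 7 mm thick, at its foot. Open at both ends, about 0.2 kg; stands upright at the start over a post of the wash rack. Origin: centre of its underside, z up along its axis.
- hex_part: Bright steel tube, outside diameter 40 mm, bore 32 mm, 62 mm tall, with a hexagonal collar (46 mm across flats, 54 mm across corners, 20 mm tall) at its foot. Open at both ends, about 0.2 kg; stands upright at the start over a post of the wash rack. Origin: centre of its underside, z up along its axis.
- post_short: Post of the wash rack under the short part at the start (seen through its bore); fixed, marks that part's place in the row. Steel, 16 mm diameter, in a square white 60 mm pad 3 mm thick. Origin: centre of the pad's underside, 12 mm above the table; post top 33 mm above it. Axes as the wash rack's.
- post_tall: Post of the wash rack under the tall part at the start (seen through its bore); fixed, marks that part's place in the row. Steel, 16 mm diameter, in a square white 60 mm pad 3 mm thick. Origin: centre of the pad's underside, 12 mm above the table; post top 33 mm above it. Axes as the wash rack's.
- post_flanged: Post of the wash rack under the flanged part at the start (seen through its bore); fixed, marks that part's place in the row. Steel, 16 mm diameter, in a square white 60 mm pad 3 mm thick. Origin: centre of the pad's underside, 12 mm above the table; post top 33 mm above it. Axes as the wash rack's.
- post_hex: Post of the wash rack under the hexagon-collared part at the start (seen through its bore); fixed, marks that part's place in the row. Steel, 16 mm diameter, in a square white 60 mm pad 3 mm thick. Origin: centre of the pad's underside, 12 mm above the table; post top 33 mm above it. Axes as the wash rack's.
- wash_rack: Wash rack, full at the start: blue plate, dark handle, 80 (x) x 284 (y) x 12 mm thick, fixed; flat wire loop handle 45 mm out of its +y end. Origin: centre of underside, z up. Row of four 16 mm posts at x=0, y=+102 (nearest the handle), +34, -34, -102 mm, each in a white pad; parts sit on the pads 15 mm above the underside, posts rise 30 mm above that. On the left or right, turned any way.
- drying_rack: Drying rack, empty at the start: dark grey plate, bright handle, 80 (x) x 284 (y) x 12 mm thick, fixed; flat wire loop handle 45 mm out of its +y end. Origin: centre of underside, z up. Row of four 16 mm posts at x=0, y=+102 (nearest the handle), +34, -34, -102 mm, each in a white pad; parts sit on the pads 15 mm above the underside, posts rise 30 mm above that. Other side, turned any way.
There are look-alikes about, which are no part of the job. What is shaped like the tall_part but orange is not meant.

How it is judged:
By the outcome, as a careful person would: the job done as asked, in the order asked, and still so for the second after the job is handed in, with the robot touching nothing.
It also fails if it takes over 122 s, if anything falls off the work surface, if the arm or the gripper's body presses on something with over 40 N, if the wrist force passes 120 N, or if a joint passes its speed limit or range.

## Working session

There is one attempt and no reset: what is moved stays moved. The work goes in short steps, Python scripts to look and compute and a shell command to move; the robot and the scene stay as the last step left them, time stands still between calls to the robot, and variables do not carry over. Pictures are saved under pics/ and viewed, about 12 in all and at most 16, crops included, and the job is handed in when it is done.

```bash
mkdir -p pics; ls; python3 - <<'E'
from workcell import telemetry, camera
import cv2,numpy as np
s=telemetry.get_state();print({k:np.round(v,3).tolist() for k,v in s.items()})
for n in("scene","top"):
    c=camera(n);cv2.imwrite(f"pics/{n}0.png",cv2.cvtColor(c["color"],cv2.COLOR_RGB2BGR))
    print(n,c["fx"],c["cx"],c["cy"],c["dist"],np.round(c["R"],3).tolist(),np.round(c["t"],3))
c=camera("wrist");print(np.round(c["mount"],3).tolist(),c["fx"])
E
```

```text
pics
{'time_s': 0.0, 'joints': [-1.426, 0.343, 1.525, 0.0, 1.275, -0.146], 'joint_vel': [-0.001, 0.0, -0.001, 0.0, 0.001, -0.0], 'joint_efforts': [-0.002, -43.124, -24.423, 0.072, 0.056, -0.0], 'eef_pos': [0.151, -0.503, 0.234], 'eef_rot': [0.993, 1.334, -0.992], 'ft_force': [-0.472, 0.84, 0.237], 'torque': [0.008, 0.02, 0.016], 'gripper_width': 0.092}
scene 456.5950944877862 288.19359105336196 210.70550855503365 [-0.05811972  0.          0.          0.          0.        ] [[-0.798, 0.602, -0.017], [0.506, 0.654, -0.562], [-0.327, -0.457, -0.827]] [ 0.422 -0.202  1.155]
top 497.58379584230346 275.6764272206745 204.48362630796393 [-0.00243228  0.          0.          0.          0.        ] [[-0.004, -1.0, -0.011], [-0.981, 0.006, -0.196], [0.196, 0.01, -0.981]] [-1.000e-03  5.050e-01  1.328e+00]
[[0.001, -0.311, 0.95, -0.15], [-0.0, -0.95, -0.311, 0.085], [1.0, 0.0, -0.001, -0.002], [0.0, 0.0, 0.0, 1.0]] 350.8906040877987
```

View pics/top0.png

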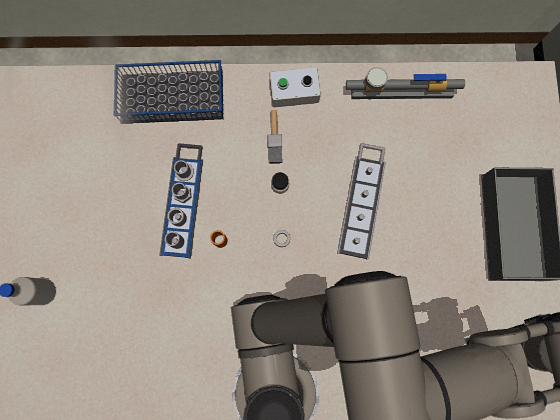

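View pics/scene0.png

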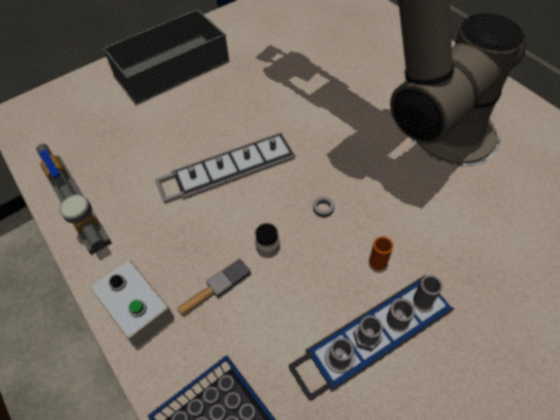

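```bash
cat > h.py <<'E'
import numpy as np,cv2
from workcell import telemetry,camera
from scipy.spatial.transform import Rotation as Ro
def K(c): return np.array([[c["fx"],0,c["cx"]],[0,c["fy"],c["cy"]],[0,0,1.]])
def pose(s): return Ro.from_rotvec(s["eef_rot"]).as_matrix(),np.array(s["eef_pos"])
def ext(c,s=None):
    if "R" in c: return np.array(c["R"]),np.array(c["t"])
    R,p=pose(s);T=np.eye(4);T[:3,:3]=R;T[:3,3]=p
    W=np.linalg.inv(T@np.array(c["mount"]));return W[:3,:3],W[:3,3]
def ray(c,px,z,s=None):
    R,t=ext(c,s)
    u=cv2.undistortPoints(np.array(px,float).reshape(-1,1,2),K(c),np.array(c["dist"])).reshape(-1,2)
    d=np.c_[u,np.ones(len(u))]@R;o=-R.T@t
    return o+d*((z-o[2])/d[:,2])[:,None]
def proj(c,X,s=None):
    R,t=ext(c,s);return cv2.projectPoints(np.array(X,float).reshape(-1,3),cv2.Rodrigues(R)[0],t,K(c),np.array(c["dist"]))[0].reshape(-1,2)
def save(n,c,k=1,box=None):
    im=cv2.cvtColor(c["color"],cv2.COLOR_RGB2BGR)
    if box: im=im[box[1]:box[3],box[0]:box[2]]
    cv2.imwrite(f"pics/{n}.png",cv2.resize(im,None,fx=k,fy=k,interpolation=cv2.INTER_CUBIC))
E
python3 - <<'E'
from h import *
c=camera("top");im=c["color"];hsv=cv2.cvtColor(im,cv2.COLOR_RGB2HSV)
# wash: blue
m=((hsv[...,0]>100)&(hsv[...,0]<125)&(hsv[...,1]>120)).astype(np.uint8);m[:145]=0;m[262:]=0;m[:,:150]=0;m[:,210:]=0
ys,xs=np.nonzero(m);print(len(xs),xs.min(),xs.max(),ys.min(),ys.max())
P=ray(c,np.c_[xs,ys],.012);r=cv2.minAreaRect((P[:,:2]*1000).astype(np.float32));print("wash",r)
# drying: white pads
g=((hsv[...,2]>175)&(hsv[...,1]<18)).astype(np.uint8);g[:,:330]=0;g[:,390:]=0;g[:140]=0;g[262:]=0
n,l,st,ce=cv2.connectedComponentsWithStats(g)
for i in range(1,n):
    if st[i,4]>100:
        ys,xs=np.nonzero(l==i);P=ray(c,np.c_[xs,ys],.015)
        r=cv2.minAreaRect((P[:,:2]*1000).astype(np.float32));print("pad",st[i,4],r)
a=im[135:265,150:215];b=im[135:265,330:395]
cv2.imwrite("pics/crop1.png",cv2.cvtColor(cv2.resize(np.hstack([a,b]),None,fx=4.5,fy=4.5,interpolation=cv2.INTER_CUBIC),cv2.COLOR_RGB2BGR))
E
```

```text
701 161 200 158 256
wash ((508.5265808105469, 267.23089599609375), (78.64971160888672, 282.5665588378906), 84.42680358886719)
pad 348 ((605.61474609375, -268.5888977050781), (58.7488899230957, 57.941619873046875), 77.89933776855469)
pad 356 ((538.953857421875, -254.30862426757812), (58.730812072753906, 58.51206588745117), 77.73099517822266)
pad 373 ((472.3922424316406, -240.00331115722656), (58.636253356933594, 58.188655853271484), 78.03820037841797)
pad 386 ((405.6947021484375, -225.61160278320312), (58.57659149169922, 58.22928237915039), 77.58457946777344)
```

View pics/crop1.png

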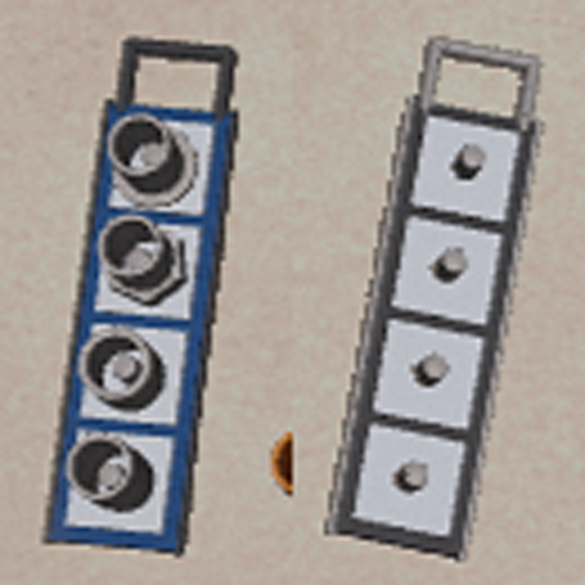

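Top view: the wash rack (blue) is centred near pixel (180,207), with its dark handle at (189,152). The parts, from the handle down, are flanged (183,170), hex (182,192), short (177,217) and tall (175,241). The drying rack's posts are at (369,170), (365,194), (361,217) and (357,240), with its handle at (371,152).

Things that could be mistaken for a part: the orange tube (219,239), the loose ring (282,239), the black-topped cup (280,182) and the tubes in the basket (170,90). None of these stands on the blue rack, so they are excluded.

Next I work out the alignment turn, so that the jaws open along world y and the moves follow the world axes.

```bash
cat > st.py <<'E'
from h import *
s=telemetry.get_state();R,p=pose(s)
print("t",s["time_s"],"p",np.round(p*1000,1),"w",round(s["gripper_width"]*1000,1),"F",np.round(s["ft_force"],1),"q",np.round(s["joints"],2))
print(np.round(R,3).tolist())
for sg in(1,-1):
    Rt=np.array([[0,sg,0],[0,0,-sg],[-1,0,0]]).astype(float).T
    Rt=np.column_stack([[0,0,-1],[sg,0,0],np.cross([0,0,-1],[sg,0,0])])
    print(sg,"turn(tool)",np.round(Ro.from_matrix(R.T@Rt).as_rotvec(),3))
E
python3 st.py
```

```text
t 0.2 p [ 150.5 -502.8  234.3] w 91.5 F [-0.1 -0.5  0.1] q [-1.43  0.34  1.52 -0.    1.28 -0.15]
[[-0.0, 0.958, 0.287], [0.001, 0.287, -0.958], [-1.0, 0.0, -0.001]]
1 turn(tool) [ 0.291 -0.001  0.   ]
-1 turn(tool) [-2.851e+00 -0.000e+00 -1.000e-03]
```

```bash

python3 -m handwheel '{"angular":[[0.097,0,0],[0.097,0,0],[0.097,0,0],[0,0,0]],"travel":[[0,0,0],[0,0,0],[0,0,0],[0,0,0]],"gripper":[91,91,91,91]}' >/dev/null
python3 -m handwheel '{"angular":[[0,0,0],[0,0,0],[0,0,0],[0,0,0],[0,0,0]],"travel":[[0,36,0],[0,36,0],[0,36,0],[0,36,0],[0,36,0]],"gripper":[91,91,91,91,91]}' >/dev/null
python3 -m handwheel '{"angular":[[0,0,0],[0,0,0],[0,0,0],[0,0,0],[0,0,0]],"travel":[[0,36,0],[0,36,0],[0,36,0],[0,36,0],[0,0,0]],"gripper":[91,91,91,91,91]}' ; python3 st.py
```

```text
time_s: 1.37
eef_pos: [0.4804, -0.5011, 0.2328]
eef_rot: [1.205, 1.213, -1.201]
ft_force: [0.1, -1.0, -1.5]
gripper_width: 0.0911
t 1.3667 p [ 480.4 -501.1  232.8] w 91.1 F [ 0.1 -1.  -1.5] q [-0.92  0.67  0.98  0.    1.49  0.64]
[[0.002, 1.0, 0.008], [0.002, 0.008, -1.0], [-1.0, 0.002, -0.002]]
1 turn(tool) [ 0.008 -0.002 -0.002]
-1 turn(tool) [-3.133e+00  3.000e-03 -3.000e-03]
```

Now I go +y (tool −z) by about 770 mm.

```bash

python3 -m handwheel '{"angular":[[0,0,0],[0,0,0],[0,0,0],[0,0,0],[0,0,0]],"travel":[[0,0,-38],[0,0,-38],[0,0,-38],[0,0,-38],[0,0,-38]],"gripper":[91,91,91,91,91]}' >/dev/null
python3 -m handwheel '{"angular":[[0,0,0],[0,0,0],[0,0,0],[0,0,0],[0,0,0]],"travel":[[0,0,-38],[0,0,-38],[0,0,-38],[0,0,-38],[0,0,-38]],"gripper":[91,91,91,91,91]}' >/dev/null
python3 -m handwheel '{"angular":[[0,0,0],[0,0,0],[0,0,0],[0,0,0],[0,0,0]],"travel":[[0,0,-38],[0,0,-38],[0,0,-38],[0,0,-38],[0,0,-38]],"gripper":[91,91,91,91,91]}' >/dev/null
python3 -m handwheel '{"angular":[[0,0,0],[0,0,0],[0,0,0],[0,0,0],[0,0,0]],"travel":[[0,0,-38],[0,0,-38],[0,0,-38],[0,0,-38],[0,0,-38]],"gripper":[91,91,91,91,91]}' >/dev/null
python3 -m handwheel '{"angular":[[0,0,0],[0,0,0],[0,0,0]],"travel":[[0,0,-5],[0,0,0],[0,0,0]],"gripper":[91,91,91]}' >/dev/null
python3 st.py
python3 - <<'E'
from h import *
s=telemetry.get_state();c=camera("wrist");save("w1",c)
np.savez("w1.npz",c=c["color"])
W=np.array([[508.5+a*.9953,267.2-a*.097] for a in(102,34,-34,-102)])/1000
for w,h in zip(W,(56,62,50,72)): print(np.round(w*1000,1),"base",proj(c,[*w,.015],s).round(),"top",proj(c,[*w,.015+h/1000],s).round())
E
```

```text
t 3.2833 p [474.4 261.4 234.3] w 90.9 F [-0.2  0.   0.1] q [ 0.36  0.37  1.48 -0.    1.29  1.93]
[[-0.001, 1.0, 0.002], [-0.001, 0.002, -1.0], [-1.0, -0.001, 0.001]]
1 turn(tool) [0.002 0.001 0.001]
-1 turn(tool) [-3.139e+00 -1.000e-03  2.000e-03]
[610.  257.3] base [[287.  41.]] top [[289.  30.]]
[542.3 263.9] base [[280. 115.]] top [[280. 119.]]
[474.7 270.5] base [[274. 181.]] top [[273. 193.]]
[407.  277.1] base [[269. 239.]] top [[266. 268.]]
```

View pics/w1.png

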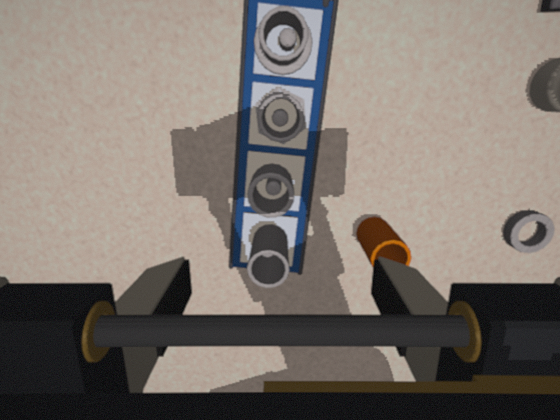

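```bash
python3 - <<'E'
import numpy as np,cv2
im=np.load("w1.npz")["c"][0:295,215:345]
a=cv2.resize(im[0:148],None,fx=3,fy=4,interpolation=cv2.INTER_CUBIC);b=cv2.resize(im[147:295],None,fx=3,fy=4,interpolation=cv2.INTER_CUBIC)
cv2.imwrite("pics/w1c.png",cv2.cvtColor(np.hstack([a,b]),cv2.COLOR_RGB2BGR))
E
```

```text
(no output)
```

View pics/w1c.png

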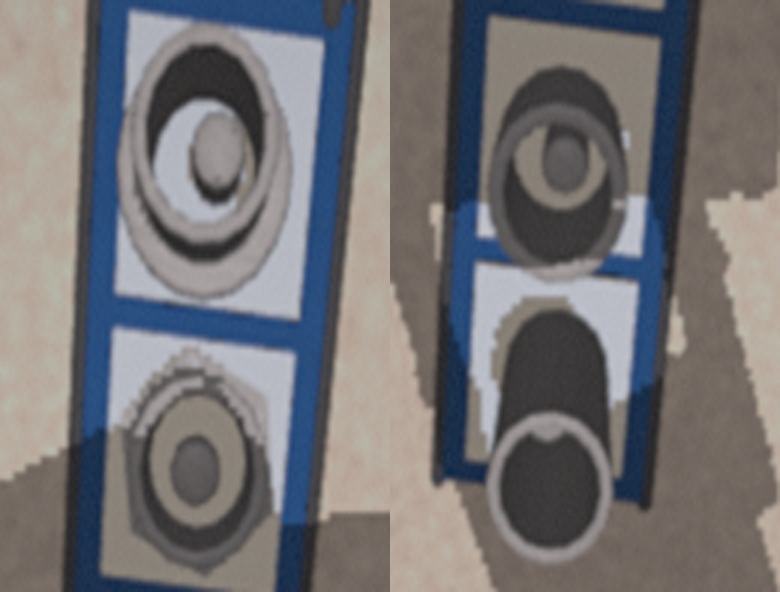

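```bash
python3 - <<'E'
from h import *
s=telemetry.get_state();c=camera("wrist")
for n,u,h in zip(("fl","hex","sh","tall"),((283.7,33.5),(280.7,115.5),(271,194.3),(268.3,268.8)),(56,62,50,72)): print(n,np.round(ray(c,[u],.015+h/1000,s)*1000,1))
E
```

```text
fl [[608.  260.4  71. ]]
hex [[545.2 262.8  77. ]]
sh [[473.3 272.   65. ]]
tall [[406.9 274.5  87. ]]
```

Rims: flanged (284,33), hex (281,115), short (271,194), tall (268,269). All lie within 4 mm of their posts. I start with the tall part and move above it.

```bash

python3 -m handwheel '{"angular":[[0,0,0],[0,0,0],[0,0,0],[0,0,0],[0,0,0]],"travel":[[0,-34,-6],[0,-33,-6],[25,0,0],[25,0,0],[25,0,0]],"gripper":[91,91,91,91,91]}' >/dev/null
python3 -m handwheel '{"angular":[[0,0,0],[0,0,0]],"travel":[[0,0,0],[0,0,0]],"gripper":[91,91]}' >/dev/null
python3 st.py
```

```text
t 3.9667 p [407.6 272.6 159.5] w 90.5 F [0.5 0.4 1. ] q [ 0.43  0.36  1.73 -0.    1.06  2.01]
[[-0.002, 1.0, -0.002], [-0.001, -0.002, -1.0], [-1.0, -0.002, 0.001]]
1 turn(tool) [-0.002  0.001  0.002]
-1 turn(tool) [ 3.14e+00  3.00e-03 -2.00e-03]
```

```bash

python3 -m handwheel '{"angular":[[0,0,0],[0,0,0],[0,0,0],[0,0,0],[0,0,0]],"travel":[[25,0,-2],[25,0,0],[25,0,0],[20,0,0],[10,0,0]],"gripper":[91,91,91,91,91]}' >/dev/null
python3 -m handwheel '{"angular":[[0,0,0],[0,0,0],[0,0,0],[0,0,0],[0,0,0]],"travel":[[0,0,0],[0,0,0],[0,0,0],[0,0,0],[0,0,0]],"gripper":[70,50,35,30,30]}' >/dev/null
python3 -m handwheel '{"angular":[[0,0,0],[0,0,0],[0,0,0],[0,0,0],[0,0,0]],"travel":[[0,0,0],[0,0,0],[0,0,0],[0,0,0],[0,0,0]],"gripper":[30,30,30,30,30]}'; python3 st.py
python3 - <<'E'
from h import *
save("w2",camera("wrist"))
E
```

```text
time_s: 5.22
eef_pos: [0.4078, 0.2759, 0.0549]
eef_rot: [1.209, 1.209, -1.209]
ft_force: [-0.3, -1.9, 3.3]
gripper_width: 0.0394
t 5.2167 p [407.8 275.9  54.9] w 39.4 F [-0.3 -1.9  3.3] q [ 0.44  0.51  1.83 -0.    0.79  2.01]
[[0.0, 1.0, -0.0], [-0.0, -0.0, -1.0], [-1.0, 0.0, 0.0]]
1 turn(tool) [-0.  0. -0.]
-1 turn(tool) [ 3.141 -0.    -0.   ]
```

View pics/w2.png

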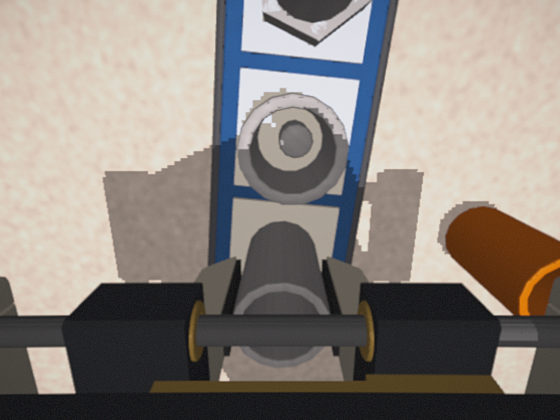

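The tall part (285,300) is gripped (opening 39.4 mm), with the short part on its post at (293,145). Now I lift and carry it to the nearest drying post.

```bash

python3 -m handwheel '{"angular":[[0,0,0],[0,0,0],[0,0,0],[0,0,0],[0,0,0]],"travel":[[-10,0,0],[-20,0,0],[-30,0,0],[-30,0,0],[-20,0,0]],"gripper":[30,30,30,30,30]}' 
python3 -m handwheel '{"angular":[[0,0,0],[0,0,0],[0,0,0],[0,0,0],[0,0,0]],"travel":[[0,0,15],[0,0,30],[0,0,35],[0,0,35],[0,0,35]],"gripper":[30,30,30,30,30]}' >/dev/null
python3 -m handwheel '{"angular":[[0,0,0],[0,0,0],[0,0,0],[0,0,0],[0,0,0]],"travel":[[0,0,35],[0,0,35],[0,0,35],[0,0,35],[0,0,35]],"gripper":[30,30,30,30,30]}' >/dev/null
python3 -m handwheel '{"angular":[[0,0,0],[0,0,0],[0,0,0],[0,0,0],[0,0,0]],"travel":[[0,0,35],[0,0,35],[0,0,35],[0,0,35],[0,0,25]],"gripper":[30,30,30,30,30]}' >/dev/null
python3 -m handwheel '{"angular":[[0,0,0],[0,0,0],[0,0,0]],"travel":[[0,-2,11],[0,0,0],[0,0,0]],"gripper":[30,30,30]}' >/dev/null
python3 st.py
python3 - <<'E'
from h import *
s=telemetry.get_state();c=camera("wrist");save("w3",c)
for x in([605.6,-268.6],[539,-254.3],[472.4,-240],[405.7,-225.6]): print(proj(c,[x[0]/1000,x[1]/1000,.045],s).round(1))
E
```

```text
time_s: 5.68
eef_pos: [0.4081, 0.2764, 0.1675]
eef_rot: [1.211, 1.209, -1.207]
ft_force: [0.5, 0.6, -1.6]
gripper_width: 0.0398
t 7.1833 p [ 405.1 -224.4  164.6] w 39.9 F [-0.3 -0.7 -2.1] q [-0.67  0.31  1.79  0.    1.05  0.9 ]
[[-0.001, 1.0, -0.001], [0.001, -0.001, -1.0], [-1.0, -0.001, -0.001]]
1 turn(tool) [-0.001 -0.001  0.001]
-1 turn(tool) [3.14e+00 1.00e-03 2.00e-03]
[[ 355.5 -102.2]]
[[327.5  21. ]]
[[304.5 122.4]]
[[285.  208.1]]
```

View pics/w3.png

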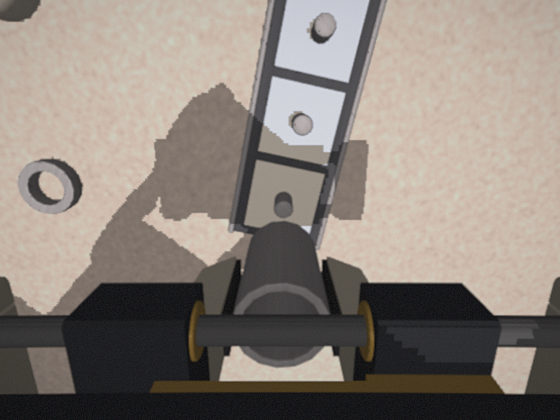

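The view agrees: the post tops at (324,22), (302,121) and (283,206) are within 2 px of the prediction. I lower the part.

```bash

python3 -m handwheel '{"angular":[[0,0,0],[0,0,0],[0,0,0],[0,0,0],[0,0,0]],"travel":[[20,0,1],[25,0,0],[20,0,0],[15,0,0],[15,0,0]],"gripper":[30,30,30,30,30]}' 
python3 -m handwheel '{"angular":[[0,0,0],[0,0,0],[0,0,0],[0,0,0]],"travel":[[8,0,0],[5,0,0],[1,0,0],[0,0,0]],"gripper":[30,30,30,30]}'
```

```text
time_s: 7.65
eef_pos: [0.4055, -0.224, 0.069]
eef_rot: [1.208, 1.211, -1.208]
ft_force: [0.5, -0.7, -2.3]
gripper_width: 0.0396
time_s: 7.98
eef_pos: [0.4059, -0.2257, 0.0561]
eef_rot: [1.209, 1.209, -1.209]
ft_force: [-0.4, 0.9, -2.7]
gripper_width: 0.0398
```

```bash

python3 -m handwheel '{"angular":[[0,0,0],[0,0,0],[0,0,0],[0,0,0],[0,0,0]],"travel":[[1,0,0],[0,0,0],[0,0,0],[0,0,0],[0,0,0]],"gripper":[30,30,45,60,91]}' 
python3 -m handwheel '{"angular":[[0,0,0],[0,0,0],[0,0,0],[0,0,0],[0,0,0]],"travel":[[0,0,0],[0,0,0],[0,0,0],[-10,0,0],[-20,0,0]],"gripper":[91,91,91,91,91]}' 
python3 -m handwheel '{"angular":[[0,0,0],[0,0,0],[0,0,0],[0,0,0],[0,0,0]],"travel":[[-30,0,0],[-30,0,0],[-20,0,0],[-10,0,0],[0,0,0]],"gripper":[91,91,91,91,91]}' 
python3 -c "
from h import *
save('w4',camera('wrist'))"
```

```text
time_s: 8.4
eef_pos: [0.4059, -0.2263, 0.0552]
eef_rot: [1.209, 1.208, -1.209]
ft_force: [0.2, 0.3, 0.4]
gripper_width: 0.0541
time_s: 8.82
eef_pos: [0.4044, -0.2251, 0.0834]
eef_rot: [1.21, 1.214, -1.211]
ft_force: [0.4, -0.8, -0.6]
gripper_width: 0.0869
time_s: 9.23
eef_pos: [0.4067, -0.2269, 0.1771]
eef_rot: [1.209, 1.204, -1.208]
ft_force: [0.2, -1.2, -0.0]
gripper_width: 0.0911
```

View pics/w4.png

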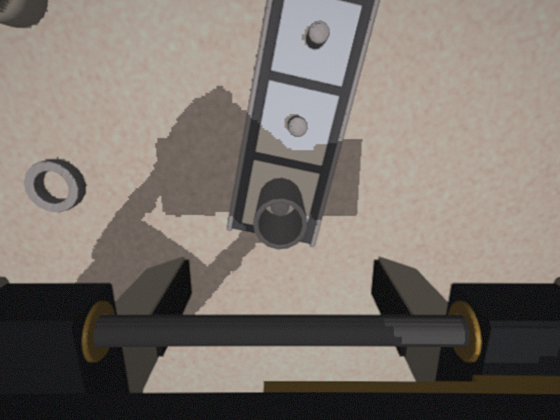

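The tall part stands upright over its post (rim 280,222). Next is the short part.

```bash

python3 -m handwheel '{"angular":[[0,0,0],[0,0,0],[0,0,0],[0,0,0],[0,0,0]],"travel":[[0,0,-20],[0,10,-36],[0,10,-36],[0,10,-36],[0,10,-36]],"gripper":[91,91,91,91,91]}' >/dev/null
python3 -m handwheel '{"angular":[[0,0,0],[0,0,0],[0,0,0],[0,0,0],[0,0,0]],"travel":[[0,10,-36],[0,10,-36],[0,8,-36],[0,0,-36],[0,0,-36]],"gripper":[91,91,91,91,91]}' >/dev/null
python3 -m handwheel '{"angular":[[0,0,0],[0,0,0],[0,0,0],[0,0,0],[0,0,0]],"travel":[[0,0,-36],[0,0,-36],[0,0,-36],[0,0,-30],[0,0,-16]],"gripper":[91,91,91,91,91]}' >/dev/null
python3 -m handwheel '{"angular":[[0,0,0],[0,0,0]],"travel":[[0,0,0],[0,0,0]],"gripper":[91,91]}'
```

```text
time_s: 10.7
eef_pos: [0.4728, 0.2721, 0.173]
eef_rot: [1.206, 1.211, -1.211]
ft_force: [-0.0, -0.0, -0.3]
gripper_width: 0.0908
```

```bash

python3 -m handwheel '{"angular":[[0,0,0],[0,0,0],[0,0,0],[0,0,0],[0,0,0]],"travel":[[25,0,0],[35,0,0],[35,0,0],[25,0,0],[13,0,0]],"gripper":[91,91,91,91,91]}' >/dev/null
python3 -m handwheel '{"angular":[[0,0,0],[0,0,0],[0,0,0],[0,0,0],[0,0,0]],"travel":[[0,0,0],[0,0,0],[0,0,0],[0,0,0],[0,0,0]],"gripper":[70,50,35,35,35]}' >/dev/null
python3 -m handwheel '{"angular":[[0,0,0],[0,0,0],[0,0,0],[0,0,0],[0,0,0]],"travel":[[0,0,0],[0,0,0],[0,0,0],[0,0,0],[0,0,0]],"gripper":[35,35,35,35,35]}'
python3 -m handwheel '{"angular":[[0,0,0],[0,0,0],[0,0,0],[0,0,0],[0,0,0]],"travel":[[-10,0,0],[-20,0,0],[-30,0,0],[-35,0,0],[-25,0,0]],"gripper":[35,35,35,35,35]}'
python3 -m handwheel '{"angular":[[0,0,0]],"travel":[[0,0,0]],"gripper":[35]}'
```

```text
time_s: 11.95
eef_pos: [0.4739, 0.272, 0.0422]
eef_rot: [1.21, 1.209, -1.209]
ft_force: [-0.7, -1.5, 6.2]
gripper_width: 0.0444
time_s: 12.37
eef_pos: [0.4739, 0.2722, 0.1644]
eef_rot: [1.21, 1.209, -1.208]
ft_force: [0.4, 0.3, -1.5]
gripper_width: 0.0448
time_s: 12.45
eef_pos: [0.4762, 0.2732, 0.1675]
eef_rot: [1.216, 1.205, -1.201]
ft_force: [0.2, 1.1, -1.4]
gripper_width: 0.0443
```

```bash

python3 -m handwheel '{"angular":[[0,0,0],[0,0,0],[0,0,0],[0,0,0],[0,0,0]],"travel":[[0,0,17],[0,0,30],[0,0,36],[0,0,36],[0,0,36]],"gripper":[35,35,35,35,35]}' >/dev/null
python3 -m handwheel '{"angular":[[0,0,0],[0,0,0],[0,0,0],[0,0,0],[0,0,0]],"travel":[[0,0,36],[0,0,36],[0,0,36],[0,0,36],[0,0,36]],"gripper":[35,35,35,35,35]}' >/dev/null
python3 -m handwheel '{"angular":[[0,0,0],[0,0,0],[0,0,0],[0,0,0],[0,0,0]],"travel":[[0,0,36],[0,0,36],[0,0,36],[0,0,36],[0,0,33]],"gripper":[35,35,35,35,35]}' >/dev/null
python3 -m handwheel '{"angular":[[0,0,0],[0,0,0],[0,0,0]],"travel":[[0,-1,0],[0,0,0],[0,0,0]],"gripper":[35,35,35]}'; python3 st.py
python3 -c "
from h import *
save('w5',camera('wrist'))"
```

```text
time_s: 13.95
eef_pos: [0.4719, -0.2393, 0.1609]
eef_rot: [1.21, 1.211, -1.21]
ft_force: [-0.1, -0.2, -2.4]
gripper_width: 0.0446
t 13.95 p [ 471.9 -239.3  160.9] w 44.6 F [-0.1 -0.2 -2.4] q [-0.61  0.42  1.62  0.    1.1   0.96]
[[-0.002, 1.0, -0.001], [0.002, -0.001, -1.0], [-1.0, -0.002, -0.002]]
1 turn(tool) [-0.001 -0.002  0.002]
-1 turn(tool) [3.141e+00 3.000e-03 3.000e-03]
```

View pics/w5.png

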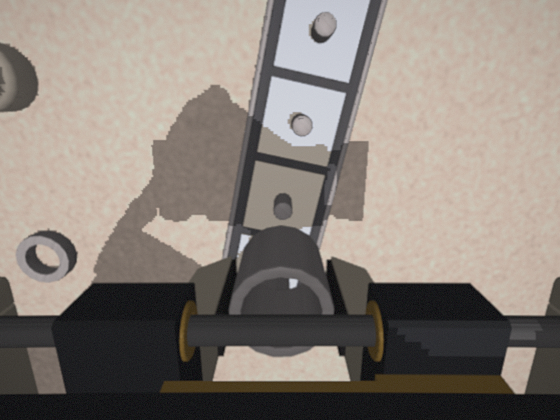

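The short part is held upright at (283,290), with the target post under it. I lower and release it.

```bash

python3 -m handwheel '{"angular":[[0,0,0],[0,0,0],[0,0,0],[0,0,0],[0,0,0]],"travel":[[20,0,0],[30,0,0],[25,0,0],[20,0,0],[12,0,0]],"gripper":[35,35,35,35,35]}' 
python3 -m handwheel '{"angular":[[0,0,0],[0,0,0],[0,0,0],[0,0,0],[0,0,0]],"travel":[[8,0,0],[3,0,0],[1,0,0],[0,0,0],[0,0,0]],"gripper":[35,35,35,35,35]}'
```

```text
time_s: 14.42
eef_pos: [0.4717, -0.2376, 0.0525]
eef_rot: [1.208, 1.214, -1.209]
ft_force: [0.2, 0.1, -2.1]
gripper_width: 0.0442
time_s: 14.83
eef_pos: [0.4732, -0.2402, 0.0436]
eef_rot: [1.209, 1.207, -1.209]
ft_force: [0.6, 0.4, -1.5]
gripper_width: 0.0446
```

```bash

python3 -m handwheel '{"angular":[[0,0,0],[0,0,0],[0,0,0],[0,0,0],[0,0,0]],"travel":[[1,0,0],[0,0,0],[0,0,0],[0,0,0],[0,0,0]],"gripper":[35,35,50,65,91]}' 
python3 -m handwheel '{"angular":[[0,0,0],[0,0,0],[0,0,0],[0,0,0],[0,0,0]],"travel":[[0,0,0],[0,0,0],[0,0,0],[-10,0,0],[-20,0,0]],"gripper":[91,91,91,91,91]}' >/dev/null
python3 -m handwheel '{"angular":[[0,0,0],[0,0,0],[0,0,0],[0,0,0],[0,0,0]],"travel":[[-30,0,0],[-30,0,0],[-30,0,0],[-12,0,0],[0,0,0]],"gripper":[91,91,91,91,91]}' 
python3 -c "
from h import *
save('w6',camera('wrist'))"
python3 -m handwheel '{"angular":[[0,0,0],[0,0,0],[0,0,0],[0,0,0],[0,0,0]],"travel":[[0,0,-20],[0,10,-36],[0,10,-36],[0,10,-36],[0,10,-36]],"gripper":[91,91,91,91,91]}' >/dev/null
python3 -m handwheel '{"angular":[[0,0,0],[0,0,0],[0,0,0],[0,0,0],[0,0,0]],"travel":[[0,10,-36],[0,10,-36],[0,12,-36],[0,0,-36],[0,0,-36]],"gripper":[91,91,91,91,91]}' >/dev/null
python3 -m handwheel '{"angular":[[0,0,0],[0,0,0],[0,0,0],[0,0,0],[0,0,0]],"travel":[[0,0,-36],[0,0,-36],[0,0,-36],[0,0,-32],[0,0,-18]],"gripper":[91,91,91,91,91]}' >/dev/null
python3 -m handwheel '{"angular":[[0,0,0],[0,0,0]],"travel":[[0,0,0],[0,0,0]],"gripper":[91,91]}'
```

```text
time_s: 15.25
eef_pos: [0.4728, -0.2403, 0.0421]
eef_rot: [1.209, 1.208, -1.209]
ft_force: [-0.1, -0.2, -0.6]
gripper_width: 0.0591
time_s: 16.08
eef_pos: [0.4742, -0.2411, 0.178]
eef_rot: [1.209, 1.201, -1.207]
ft_force: [-0.8, -0.4, -0.7]
gripper_width: 0.091
time_s: 17.55
eef_pos: [0.5437, 0.2624, 0.172]
eef_rot: [1.205, 1.211, -1.21]
ft_force: [-0.3, -0.8, -0.8]
gripper_width: 0.091
```

View pics/w6.png

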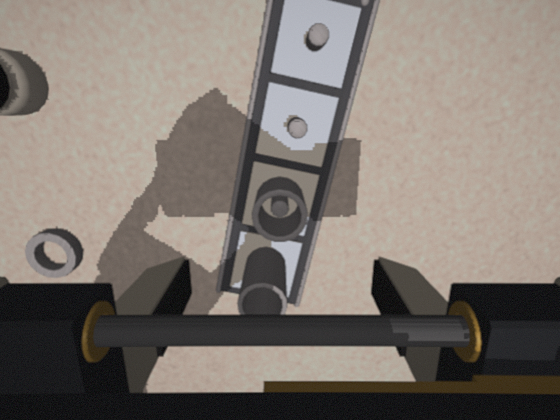

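The short part (279,210) and the tall part (263,298) both stand on their posts. Now the hex part, gripped above its collar.

```bash

python3 -m handwheel '{"angular":[[0,0,0],[0,0,0],[0,0,0],[0,0,0],[0,0,0]],"travel":[[25,1,0],[35,0,0],[30,0,0],[22,0,0],[10,0,0]],"gripper":[91,91,91,91,91]}' >/dev/null
python3 -m handwheel '{"angular":[[0,0,0],[0,0,0],[0,0,0],[0,0,0],[0,0,0]],"travel":[[0,0,0],[0,0,0],[0,0,0],[0,0,0],[0,0,0]],"gripper":[70,50,35,30,30]}' >/dev/null
python3 -m handwheel '{"angular":[[0,0,0],[0,0,0],[0,0,0],[0,0,0],[0,0,0]],"travel":[[0,0,0],[0,0,0],[0,0,0],[0,0,0],[0,0,0]],"gripper":[30,30,30,30,30]}'
python3 -m handwheel '{"angular":[[0,0,0],[0,0,0],[0,0,0],[0,0,0],[0,0,0]],"travel":[[-10,0,0],[-20,0,0],[-30,0,0],[-35,0,0],[-25,0,0]],"gripper":[30,30,30,30,30]}'
python3 -m handwheel '{"angular":[[0,0,0],[0,0,0]],"travel":[[0,0,0],[0,0,0]],"gripper":[30,30]}'
```

```text
time_s: 18.8
eef_pos: [0.5458, 0.262, 0.052]
eef_rot: [1.209, 1.209, -1.209]
ft_force: [0.3, 0.3, 1.8]
gripper_width: 0.039
time_s: 19.22
eef_pos: [0.546, 0.2621, 0.1747]
eef_rot: [1.211, 1.208, -1.208]
ft_force: [0.6, 0.1, -1.9]
gripper_width: 0.0392
time_s: 19.38
eef_pos: [0.5462, 0.2622, 0.1734]
eef_rot: [1.211, 1.208, -1.207]
ft_force: [0.3, -0.2, -2.1]
gripper_width: 0.0393
```

```bash

python3 -m handwheel '{"angular":[[0,0,0],[0,0,0],[0,0,0],[0,0,0],[0,0,0]],"travel":[[0,0,17],[0,0,30],[0,0,36],[0,0,36],[0,0,36]],"gripper":[30,30,30,30,30]}' >/dev/null
python3 -m handwheel '{"angular":[[0,0,0],[0,0,0],[0,0,0],[0,0,0],[0,0,0]],"travel":[[0,0,36],[0,0,36],[0,0,36],[0,0,36],[0,0,36]],"gripper":[30,30,30,30,30]}' >/dev/null
python3 -m handwheel '{"angular":[[0,0,0],[0,0,0],[0,0,0],[0,0,0],[0,0,0]],"travel":[[0,0,36],[0,0,36],[0,0,36],[0,0,36],[0,0,33]],"gripper":[30,30,30,30,30]}' >/dev/null
python3 -m handwheel '{"angular":[[0,0,0],[0,0,0],[0,0,0],[0,0,0]],"travel":[[0,-6,4],[0,0,0],[0,0,0],[0,0,0]],"gripper":[30,30,30,30]}'
python3 -c "
from h import *
save('w7',camera('wrist'))"
```

```text
time_s: 20.97
eef_pos: [0.5393, -0.2525, 0.1709]
eef_rot: [1.209, 1.212, -1.209]
ft_force: [-0.3, -0.0, -2.4]
gripper_width: 0.0395
```

View pics/w7.png

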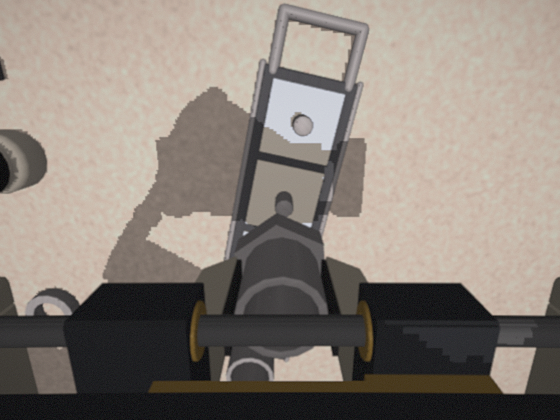

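The hex part hangs upright (282,280), with its post at (283,203). I lower it.

```bash

python3 -m handwheel '{"angular":[[0,0,0],[0,0,0],[0,0,0],[0,0,0],[0,0,0]],"travel":[[20,0,1],[30,0,0],[25,0,0],[20,0,0],[12,0,0]],"gripper":[30,30,30,30,30]}' 
python3 -m handwheel '{"angular":[[0,0,0],[0,0,0],[0,0,0],[0,0,0],[0,0,0]],"travel":[[8,0,0],[3,0,0],[1.5,0,0],[0,0,0],[0,0,0]],"gripper":[30,30,30,30,30]}'
```

```text
time_s: 21.43
eef_pos: [0.5388, -0.2527, 0.0622]
eef_rot: [1.208, 1.214, -1.209]
ft_force: [-0.4, -1.0, -2.1]
gripper_width: 0.0394
time_s: 21.85
eef_pos: [0.5402, -0.2552, 0.0532]
eef_rot: [1.209, 1.207, -1.209]
ft_force: [0.6, 0.3, -2.4]
gripper_width: 0.0394
```

```bash

python3 -m handwheel '{"angular":[[0,0,0],[0,0,0],[0,0,0],[0,0,0],[0,0,0]],"travel":[[1,0,0],[0,0,0],[0,0,0],[0,0,0],[0,0,0]],"gripper":[30,30,45,60,91]}' 
python3 -m handwheel '{"angular":[[0,0,0],[0,0,0],[0,0,0],[0,0,0],[0,0,0]],"travel":[[0,0,0],[0,0,0],[0,0,0],[-10,0,0],[-20,0,0]],"gripper":[91,91,91,91,91]}' >/dev/null
python3 -m handwheel '{"angular":[[0,0,0],[0,0,0],[0,0,0],[0,0,0],[0,0,0]],"travel":[[-30,0,0],[-30,0,0],[-25,0,0],[-10,0,0],[0,0,0]],"gripper":[91,91,91,91,91]}' 
python3 -c "
from h import *
save('w8',camera('wrist'))"
python3 -m handwheel '{"angular":[[0,0,0],[0,0,0],[0,0,0],[0,0,0],[0,0,0]],"travel":[[0,0,-20],[0,10,-36],[0,10,-36],[0,10,-36],[0,10,-36]],"gripper":[91,91,91,91,91]}' >/dev/null
python3 -m handwheel '{"angular":[[0,0,0],[0,0,0],[0,0,0],[0,0,0],[0,0,0]],"travel":[[0,10,-36],[0,10,-36],[0,8,-36],[0,0,-36],[0,0,-36]],"gripper":[91,91,91,91,91]}' >/dev/null
python3 -m handwheel '{"angular":[[0,0,0],[0,0,0],[0,0,0],[0,0,0],[0,0,0]],"travel":[[0,0,-36],[0,0,-36],[0,0,-36],[0,0,-36],[0,0,-26]],"gripper":[91,91,91,91,91]}' >/dev/null
python3 -m handwheel '{"angular":[[0,0,0],[0,0,0]],"travel":[[0,0,0],[0,0,0]],"gripper":[91,91]}'
```

```text
time_s: 22.27
eef_pos: [0.5397, -0.2552, 0.0516]
eef_rot: [1.209, 1.208, -1.209]
ft_force: [-0.4, -0.4, -0.1]
gripper_width: 0.0541
time_s: 23.1
eef_pos: [0.5408, -0.2558, 0.1796]
eef_rot: [1.209, 1.203, -1.207]
ft_force: [0.2, -1.2, 0.0]
gripper_width: 0.0911
time_s: 24.57
eef_pos: [0.6063, 0.2601, 0.1734]
eef_rot: [1.204, 1.212, -1.211]
ft_force: [0.5, -0.4, 0.3]
gripper_width: 0.0911
```

View pics/w8.png

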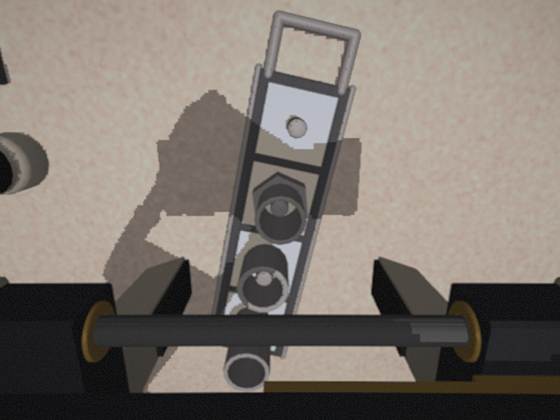

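Hex (280,205), short (264,280) and tall (247,350) all stand on their posts. Now the flanged part.

```bash

python3 -m handwheel '{"angular":[[0,0,0],[0,0,0],[0,0,0],[0,0,0],[0,0,0]],"travel":[[25,1,0],[35,0,0],[35,0,0],[23,0,0],[12,0,0]],"gripper":[91,91,91,91,91]}' >/dev/null
python3 -m handwheel '{"angular":[[0,0,0],[0,0,0],[0,0,0],[0,0,0],[0,0,0]],"travel":[[0,0,0],[0,0,0],[0,0,0],[0,0,0],[0,0,0]],"gripper":[70,50,35,30,30]}' >/dev/null
python3 -m handwheel '{"angular":[[0,0,0],[0,0,0],[0,0,0],[0,0,0],[0,0,0]],"travel":[[0,0,0],[0,0,0],[0,0,0],[0,0,0],[0,0,0]],"gripper":[30,30,30,30,30]}'
python3 -m handwheel '{"angular":[[0,0,0],[0,0,0],[0,0,0],[0,0,0],[0,0,0]],"travel":[[-10,0,0],[-20,0,0],[-30,0,0],[-35,0,0],[-25,0,0]],"gripper":[30,30,30,30,30]}'
python3 -m handwheel '{"angular":[[0,0,0],[0,0,0]],"travel":[[0,0,0],[0,0,0]],"gripper":[30,30]}'
```

```text
time_s: 25.82
eef_pos: [0.6088, 0.2591, 0.0466]
eef_rot: [1.21, 1.209, -1.209]
ft_force: [-0.7, 0.2, 2.6]
gripper_width: 0.0395
time_s: 26.23
eef_pos: [0.609, 0.2589, 0.1691]
eef_rot: [1.21, 1.208, -1.208]
ft_force: [1.0, -0.0, -2.5]
gripper_width: 0.0393
time_s: 26.4
eef_pos: [0.6093, 0.259, 0.168]
eef_rot: [1.211, 1.207, -1.207]
ft_force: [-0.1, 0.6, -2.4]
gripper_width: 0.0393
```

Next to (605.6, −268.6): dx −3, dy −527.5.

```bash

python3 -m handwheel '{"angular":[[0,0,0],[0,0,0],[0,0,0],[0,0,0],[0,0,0]],"travel":[[0,0,17],[0,0,30],[0,0,36],[0,0,36],[0,0,36]],"gripper":[30,30,30,30,30]}' >/dev/null
python3 -m handwheel '{"angular":[[0,0,0],[0,0,0],[0,0,0],[0,0,0],[0,0,0]],"travel":[[0,0,36],[0,0,36],[0,0,36],[0,0,36],[0,0,36]],"gripper":[30,30,30,30,30]}' >/dev/null
python3 -m handwheel '{"angular":[[0,0,0],[0,0,0],[0,0,0],[0,0,0],[0,0,0]],"travel":[[0,0,36],[0,0,36],[0,0,36],[0,0,36],[0,0,33]],"gripper":[30,30,30,30,30]}' >/dev/null
python3 -m handwheel '{"angular":[[0,0,0],[0,0,0],[0,0,0],[0,0,0]],"travel":[[0,-3,15],[0,0,0],[0,0,0],[0,0,0]],"gripper":[30,30,30,30]}'
python3 -c "
from h import *
save('w9',camera('wrist'))"
```

```text
time_s: 27.98
eef_pos: [0.6051, -0.2667, 0.1649]
eef_rot: [1.209, 1.212, -1.21]
ft_force: [-0.4, 0.3, -2.2]
gripper_width: 0.0392
```

View pics/w9.png

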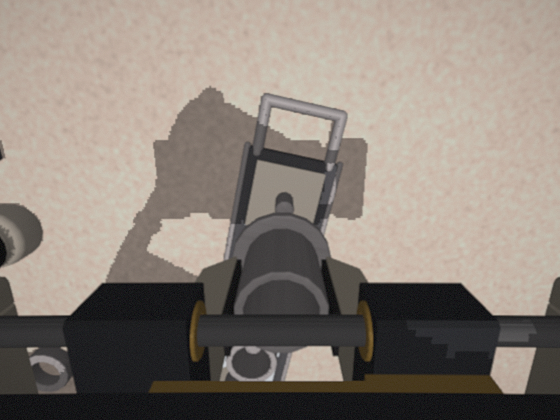

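The flanged part hangs upright (282,265), with the last post at (284,200). I lower it.

```bash

python3 -m handwheel '{"angular":[[0,0,0],[0,0,0],[0,0,0],[0,0,0],[0,0,0]],"travel":[[20,0,1],[30,0,0],[25,0,0],[20,0,0],[12,0,0]],"gripper":[30,30,30,30,30]}' 
python3 -m handwheel '{"angular":[[0,0,0],[0,0,0],[0,0,0],[0,0,0],[0,0,0]],"travel":[[8,0,0],[3,0,0],[1.5,0,0],[0,0,0],[0,0,0]],"gripper":[30,30,30,30,30]}'
```

```text
time_s: 28.45
eef_pos: [0.6047, -0.2666, 0.0564]
eef_rot: [1.208, 1.215, -1.209]
ft_force: [-1.1, -0.4, -2.8]
gripper_width: 0.0396
time_s: 28.87
eef_pos: [0.6063, -0.2694, 0.048]
eef_rot: [1.209, 1.207, -1.208]
ft_force: [0.7, 0.4, -2.6]
gripper_width: 0.0393
```

```bash

python3 -m handwheel '{"angular":[[0,0,0],[0,0,0],[0,0,0],[0,0,0],[0,0,0]],"travel":[[1,0,0],[0,0,0],[0,0,0],[0,0,0],[0,0,0]],"gripper":[30,30,45,60,91]}' 
python3 -m handwheel '{"angular":[[0,0,0],[0,0,0],[0,0,0],[0,0,0],[0,0,0]],"travel":[[0,0,0],[0,0,0],[0,0,0],[-10,0,0],[-20,0,0]],"gripper":[91,91,91,91,91]}' >/dev/null
python3 -m handwheel '{"angular":[[0,0,0],[0,0,0],[0,0,0],[0,0,0],[0,0,0]],"travel":[[-30,0,0],[-30,0,0],[-30,0,0],[-15,0,0],[0,0,0]],"gripper":[91,91,91,91,91]}' 
python3 -m handwheel '{"angular":[[0,0,0],[0,0,0],[0,0,0],[0,0,0],[0,0,0]],"travel":[[0,0,-20],[0,-30,-36],[0,-36,-36],[0,-36,-36],[0,-20,-36]],"gripper":[91,91,91,91,91]}' >/dev/null
python3 -m handwheel '{"angular":[[0,0,0],[0,0,0],[0,0,0],[0,0,0],[0,0,0]],"travel":[[0,0,-36],[0,0,-30],[0,0,-15],[0,0,0],[0,0,0]],"gripper":[91,91,91,91,91]}'
python3 -c "
from h import *
a=camera('top')['color'][135:265,320:405];b=camera('scene')['color'][125:205,150:300]
a=cv2.resize(a,(340,520),interpolation=cv2.INTER_CUBIC);b=cv2.resize(b,(450,240),interpolation=cv2.INTER_CUBIC)
o=np.zeros((520,790,3),np.uint8);o[:,:340]=a;o[:240,340:]=b;cv2.imwrite('pics/fin.png',o[...,::-1])"
```

```text
time_s: 29.28
eef_pos: [0.6058, -0.2693, 0.0462]
eef_rot: [1.209, 1.208, -1.209]
ft_force: [0.2, 0.4, -0.5]
gripper_width: 0.0536
time_s: 30.12
eef_pos: [0.6075, -0.2701, 0.1866]
eef_rot: [1.21, 1.2, -1.206]
ft_force: [-0.2, 0.4, 0.1]
gripper_width: 0.0908
time_s: 30.95
eef_pos: [0.4997, -0.0406, 0.1804]
eef_rot: [1.207, 1.21, -1.208]
ft_force: [0.4, -0.7, 0.4]
gripper_width: 0.0913
```

View pics/fin.png

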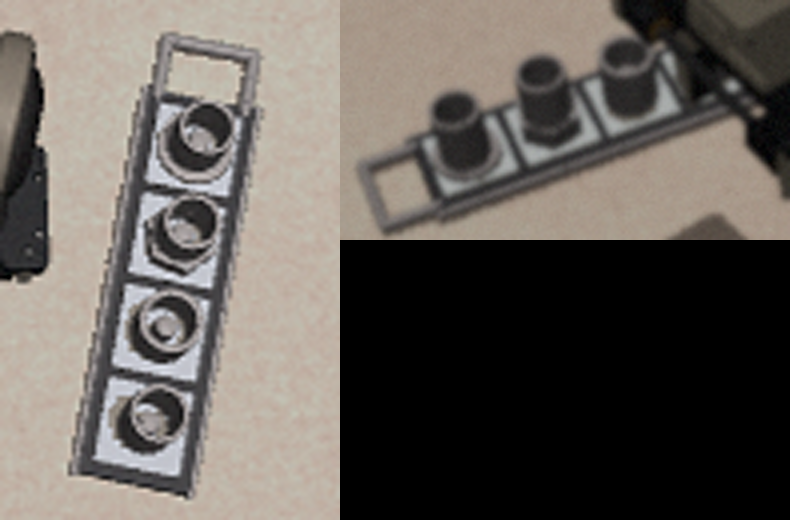

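In this composite all four parts stand upright on the drying rack. From the handle they are flanged (197,140), hex (187,232), short (162,325) and tall (150,420). The gripper is clear of them.

```bash
python3 -c "
from workcell import job_done
print(job_done())"
```

```text
the job is handed in; nothing more can be done
None
```

All four parts are on the drying rack, each over its post, and the job is handed in; no verdict is reported. From the handle the order is flanged, hex, short, tall, the same as it was on the wash rack.

- **Final check:** in the last top view all four stand upright on their pads. The scene camera agrees for the first three, but the arm hid the tall part there. That part was last seen standing, in the top view and in the wrist views after it was placed.
- **Release and clearance:** the gripper is open and parked well clear of the rack. Each part was released about a millimetre or less above its pad, so it settled rather than being pressed down.
- **Time and forces:** it took about 31 s of the 122 s. The wrist force readings never passed about 7 N. No check failed or disagreed.

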